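Pack the brass couplings from the parts carousel

ROBOT

A 6-joint arm with a two-finger parallel gripper is mounted at the origin on the work surface. World frame = base frame: x ahead of the robot, y to its left, z up, the work surface at z = 0. Lengths are in m, angles in degrees, forces in N, time in s.
With the tool pointing down it reaches from about 0.3 to 0.75 m from the base axis. Payload 8.5 kg.
Tool frame: the origin (TCP) lies midway between the tips of the shut fingers; the grasp point (between the pads) lies 19 mm behind it (env.hold_point_z is the distance from the TCP to the grasp point, in m); z points along the fingers, y is the line along which they close (so a half turn about z gives the same grasp; the last joint's range is limited). The gripper opens to 85 mm and grips with 20 to 120 N. Pads are 22 mm wide; open, the fingers measure 114 mm over their backs; the gripper's body (76 mm by 85 mm) begins 54 mm behind the grasp point. The pads swing forward as they close: fully open they stand 13 mm farther back than shut.
Start: joints at [58.195, 21.807, 74.336, -0, 83.858, -12.336], TCP at [0.183, 0.519, 0.231] pointing down, gripper open.
Joint ranges: [-178.18, 178.18], [-50.72, 133.34], [12.68, 142.11], [-81.47, 261.47], [9.98, 163.14], [-165.26, 165.26]. Speed limits (degrees/s): [136.94, 136.94, 180, 180, 180, 180].

INTERFACE

Orientations are given as a 3x3 rotation matrix whose columns are the frame's x, y, z axes.
In Python, from rig import observe, get_image, camera_info, env gives the robot as it stands.
- The arm moves only by the tool drive_tool, never from a script. Its arguments are lists of equal length, an entry for each row: "offset": the shift along the tool's x, y, z in units of 40 mm (1.0 is 40 mm), a list of three; "turn": the turn, a rotation vector about the tool's x, y, z in units of 6 degrees (1.0 is 6 degrees), a list of three; "hand": the opening, from 0 (shut) to 1 (fully open). A call has exactly 10 rows; each row shifts and turns the commanded pose from where the row before left it, along the tool's axes as they then stand; what a row does not reach is not made up. A row lasts 1/8 s, in which the tool goes at most 62.5 mm and 10.7 degrees, less where a joint would pass 70% of its speed; a pose out of reach is approached as far as the arm can. A call is refused whole if a number of a shift passes 1 or a number of a turn 1, either way. A call with a gripper value outside its range is refused whole. The fingers move at their own pace and stop on an object; "newtons" is the grip in N (left out, the last holds). Time passes only in rows, so rows that do not move let the fingers close, or fill a call up. It gives the time, the measured TCP pose, the force, the opening and the grip force at its end, in the units of the state.
- observe(): the state, without advancing time (a new reading comes with each control period).
- get_image(name): name is "scene" or "top"; returns the picture (400x640x3 uint8, blue, green, red); there is no depth.
- camera_info(name): a dict with "fx", "fy", "cx", "cy" (pixels), "k1" (the pictures are not rectified: a ray, as slopes to the right and down, at radius r is drawn at 1 + k1 r^2 times it, then the intrinsics apply), "world_to_cam" (4x4, takes a point from world to camera coordinates). Camera axes: x right, y down, z forward; pixel columns grow to the right and rows downward; lengths in m; the calibration is good to about 2 mm. A picture is of the moment at which its call begins. camera_info takes no time and is no camera call.
- env.close_job(): hands the job in; it is judged then, once.
The state is a dict: "time_s": time; "q": joint angles; "qvel": joint speeds; "joint_efforts": joint torques, N m; "position": TCP position; "tool_rot": TCP orientation; "ft_force": force on the tool from outside, world axes, zero at the start; "wrist_torque": the same for the moment, N m; "grip_width": finger opening in m; "gripper_force": force on a finger pad.
Only numpy, scipy, OpenCV 4.12 (cv2) and the standard library are available. Lean on these libraries where they do the work, as an engineer would, in place of code of your own. Each camera call takes 0.05 s, during which the arm holds its last target. There are 200 camera calls.

TASK

Turn the parts carousel to bring the compartment with the three brass couplings round to the robot's side. Then pack the couplings one after another, each in the carton of its own size (smallest in smallest, middle in middle, largest in largest): set it down gently, without dropping it, upright on the carton's floor in the middle, so that there is room for padding all round. Leave the steel elbow and the black tee in the carousel.

Things in the scene. Friction and masses are not known exactly. Their poses are not given: they have to be found in the camera images.
- carousel: Blue turning tray, 360 mm across, rim 3 mm, four 4 mm dividers at 45, 135, 225, 315 deg from its +x; +x runs along the middle of the brass couplings' compartment. Origin on the axis, 16 mm above the bench; z up. Above origin: grey floor 5.6 mm, rim, dividers and steel hub (52 mm across) up to 38 mm, round black knob (44 mm across, fixed to the tray) from 38 to 68 mm.
- carousel_foot: Fixed round foot under the tray. Origin on the turning axis at bench height; its axes are parallel to the robot base's, so its -x points to the robot's side. The tray turns on it either way, with no stop in the first full turn, against slight friction (about 0.04 N m), by twisting the knob or pushing a divider, and stays where it is left.
- coupling_small: The smallest of the three brass hexagon pipe couplings: a hexagonal brass sleeve with a through bore, standing on end, 27 mm across flats, 36 mm tall, about 80 g. Origin: centre of its underside; z along the bore, up; its x axis passes through the middle of a flat, so pairs of flats face x and the directions 60 and 120 degrees from x.
- coupling_medium: The middle-sized of the three brass hexagon pipe couplings: a hexagonal brass sleeve with a through bore, standing on end, 34 mm across flats, 41 mm tall, about 130 g. Origin: centre of its underside; z along the bore, up; its x axis passes through the middle of a flat, so pairs of flats face x and the directions 60 and 120 degrees from x.
- coupling_large: The largest of the three brass hexagon pipe couplings: a hexagonal brass sleeve with a through bore, standing on end, 42 mm across flats, 47 mm tall, about 210 g. Origin: centre of its underside; z along the bore, up; its x axis passes through the middle of a flat, so pairs of flats face x and the directions 60 and 120 degrees from x.
- carton_small: Open cardboard shipping carton, the smallest of three (told apart by size), fixed to the bench: inside 110 mm along its x, 76 mm along its y, walls 42 mm high and 3 mm thick. Origin: centre of its underside, on the bench, 3 mm below its inner floor; z up. Flaps hang down splayed outside; with them it measures about 144 by 110 mm.
- carton_medium: Open cardboard shipping carton, the middle-sized of three (told apart by size), fixed to the bench: inside 130 mm along its x, 96 mm along its y, walls 52 mm high and 3 mm thick. Origin: centre of its underside, on the bench, 3 mm below its inner floor; z up. Flaps hang down splayed outside; with them it measures about 170 by 136 mm.
- carton_large: Open cardboard shipping carton, the largest of three (told apart by size), fixed to the bench: inside 150 mm along its x, 116 mm along its y, walls 62 mm high and 3 mm thick. Origin: centre of its underside, on the bench, 3 mm below its inner floor; z up. Flaps hang down splayed outside; with them it measures about 196 by 162 mm.
- steel_elbow: Bystander, stays in the carousel: bright steel pipe elbow lying flat in another compartment, two legs 44 mm long along its +x and +y, 34 mm thick. Origin: under the corner of the bend, at its underside.
- black_tee: Bystander, stays in the carousel: black plastic pipe tee lying flat in another compartment, 74 mm long along its x with a 37 mm branch along +y, 32 mm thick. Origin: under the crossing, at its underside.

How it is judged:
By the outcome, as a careful person would: the job done as asked, in the order asked, and still so for the second after the job is handed in, with the robot touching nothing.
It also fails if it takes over 109 s, if anything falls off the work surface, if the arm or the gripper's body presses on something with over 40 N, if the wrist force passes 120 N, or if a joint passes its speed limit or range.

## Working session

There is one attempt and no reset: what is moved stays moved. The work goes in short steps, Python scripts to look and compute and a tool call to move; the robot and the scene stay as the last step left them, time stands still between calls to the robot, and variables do not carry over. Pictures are saved under pics/ and viewed, at most 14 in all, crops included, and the job is handed in when it is done.

Besides the shell and the picture viewer there is one more tool, called after "Request:" in YAML: its name, and indented under it one key for each argument. drive_tool: Moves the arm, as the interface text tells. Its arguments: {"type":"object","properties":{"offset":{"type":"array"},"turn":{"type":"array"},"hand":{"type":"array"},"newtons":{"type":"number"}},"required":["offset","turn","hand"]}

```bash
ls; mkdir -p pics; python3 - <<'E'
from rig import *
import cv2,numpy as np
np.set_printoptions(precision=4,suppress=True)
for n in("scene","top"):
    im=get_image(n); cv2.imwrite(f"pics/{n}0.png",im); print(n,camera_info(n))
s=observe(); print(s["position"],s["tool_rot"],s["time_s"],env.hold_point_z)
E
```

```text
pics
scene {'fx': 428.6033171417958, 'fy': 428.6033171417958, 'cx': 316.8604258821757, 'cy': 199.08250120766695, 'k1': -0.004933415631671243, 'world_to_cam': array([[-0.3296,  0.9439,  0.0192,  0.1998],
       [ 0.5601,  0.2119, -0.8008, -0.289 ],
       [-0.76  , -0.2532, -0.5986,  1.4269],
       [ 0.    ,  0.    ,  0.    ,  1.    ]])}
top {'fx': 416.9763147463151, 'fy': 416.9763147463151, 'cx': 321.5243748579443, 'cy': 197.60763379036146, 'k1': 0.011040176600399196, 'world_to_cam': array([[-0.0179, -0.9998,  0.0072,  0.0024],
       [-0.9877,  0.0165, -0.1553,  0.59  ],
       [ 0.1551, -0.0099, -0.9878,  1.0241],
       [ 0.    ,  0.    ,  0.    ,  1.    ]])}
[0.1832 0.5183 0.2308] [[-0.9428  0.3333 -0.0007]
 [ 0.3333  0.9428 -0.0011]
 [ 0.0003 -0.0013 -1.    ]] 0.1 0.0187
```

View pics/scene0.png

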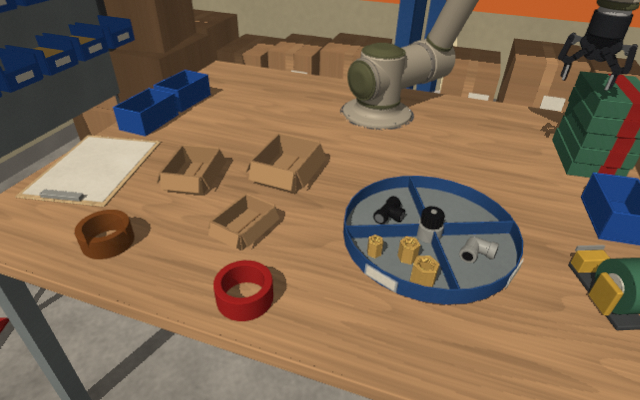

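View pics/top0.png

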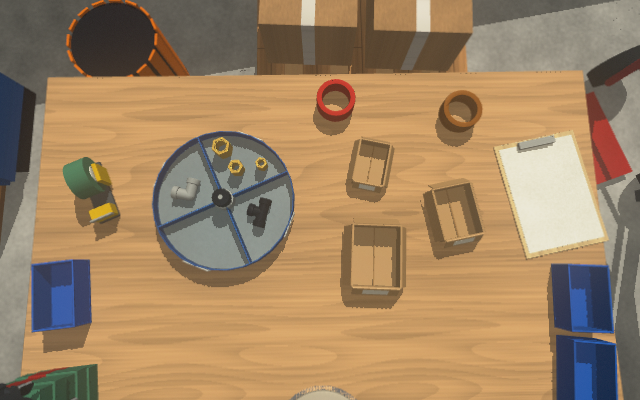

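The overview shows the carousel centred near top (222,198), with the brass compartment on the far side and the couplings at (221,145), (235,167) and (261,162). The cartons are at (371,165) small, (452,214) medium and (375,258) large. Next I'll look at enlarged crops.

```bash
cat > h.py <<'E'
import cv2,numpy as np
from rig import *
np.set_printoptions(precision=4,suppress=True)
C={n:camera_info(n) for n in("scene","top")}
def ray(n,p):
    c=C[n]; K=np.array([[c["fx"],0,c["cx"]],[0,c["fy"],c["cy"]],[0,0,1]])
    u=cv2.undistortPoints(np.float64([[p]]),K,np.array([c["k1"],0,0,0.]))[0,0]
    T=np.array(c["world_to_cam"]); R=T[:3,:3]; d=R.T@np.r_[u,1]; return -R.T@T[:3,3],d/np.linalg.norm(d)
def onz(n,p,z):
    o,d=ray(n,p); return (o+d*(z-o[2])/d[2])
def tri(ps,pt):
    a,d=ray("scene",ps); b,e=ray("top",pt)
    s,t=np.linalg.lstsq(np.c_[d,-e],b-a,rcond=None)[0]; P,Q=a+s*d,b+t*e
    return (P+Q)/2,np.linalg.norm(P-Q)
E
python3 - <<'E'
import cv2
s=cv2.imread("pics/scene0.png");t=cv2.imread("pics/top0.png")
c=lambda a,x0,x1,y0,y1,k,n:cv2.imwrite(n,cv2.resize(a[y0:y1,x0:x1],None,fx=k,fy=k,interpolation=cv2.INTER_CUBIC))
c(t,335,490,130,305,3.4,"pics/tc.png")   
c(s,150,330,130,250,4.4,"pics/sc.png")
c(t,148,300,125,275,4,"pics/tk.png")
c(s,340,530,170,305,4.2,"pics/sk.png")
E
```

```text
(no output)
```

View pics/tc.png

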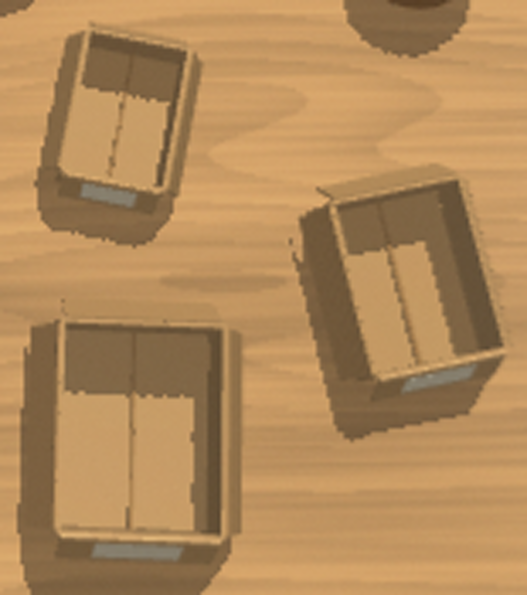

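View pics/sc.png

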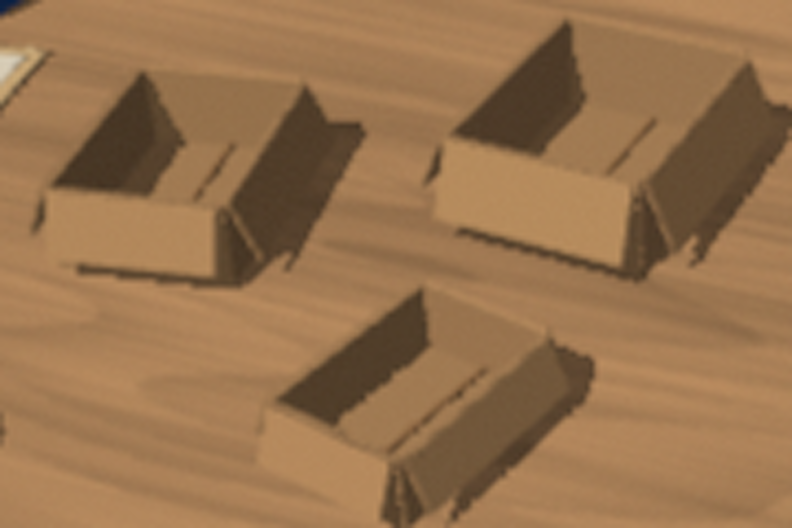

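View pics/tk.png

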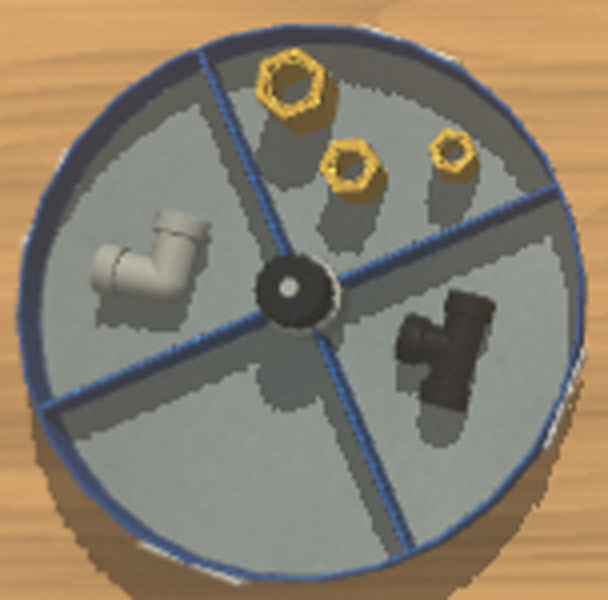

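View pics/sk.png

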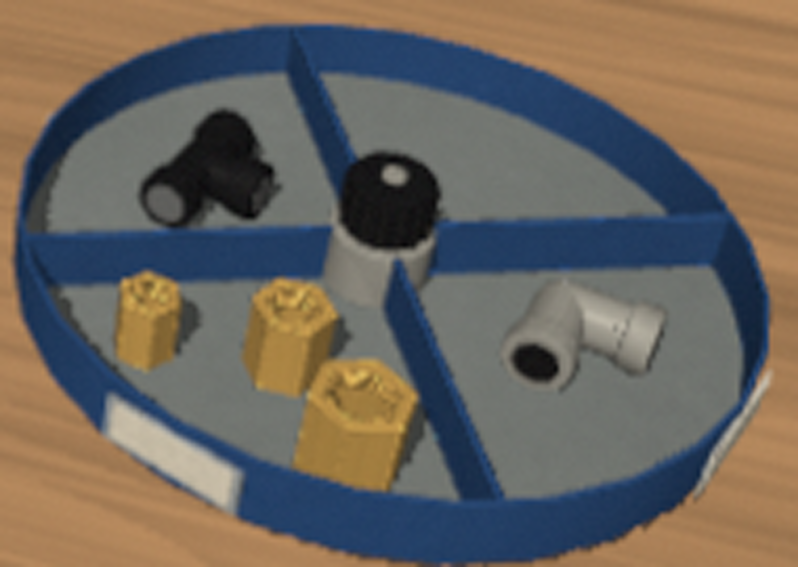

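The crops give good corners: carton rims, divider ends, the knob dot at top-crop (290,288), and coupling tops at (293,84), (350,167) and (453,150). Triangulating them now.

```bash
python3 - <<'E'
from h import *
T=lambda p:np.array(p)/3.4+[335,130]; S=lambda p:np.array(p)/4.4+[150,130]
K=lambda p:np.array(p)/4+[148,125]; L=lambda p:np.array(p)/4.2+[340,170]
# order ++,+-,--,-+ (x,y)
cart={"small":([(88,27),(194,52),(168,192),(60,175)],[(392,462),(272,403),(425,288),(549,337)]),
"medium":([(330,205),(460,180),(506,350),(378,380)],[(222,207),(48,188),(147,72),(306,84)]),
"large":([(60,322),(226,328),(222,540),(55,535)],[(632,185),(443,138),(568,22),(748,62)])}
for n,(t,s) in cart.items():
    P=np.array([tri(S(b),T(a))[0] for a,b in zip(t,s)]); e=[tri(S(b),T(a))[1] for a,b in zip(t,s)]
    h={"small":.045,"medium":.055,"large":.065}[n]
    Q=np.array([onz("top",T(a),h) for a in t]); 
    for X in(P,Q):
        l=X[0]+X[1]-X[2]-X[3]; w=X[0]-X[1]+X[3]-X[2]
        print(n,X.mean(0),"size",np.linalg.norm(l)/2,np.linalg.norm(w)/2,"ang",np.degrees(np.arctan2(l[1],l[0])),np.degrees(np.arctan2(-w[0],w[1])))
    print(P[:,2],np.array(e))
D=[tri(L(b),K(a))[0] for a,b in [((203,52),(485,495)),((558,188),(28,235)),((408,550),(293,32)),((45,410),(728,215))]]
D=np.array(D); c=D.mean(0); print("dividers",D,c)
Z=np.array([onz("top",K(a),.054) for a in((203,52),(558,188),(408,550),(45,410))]);c=Z.mean(0);print(c,np.linalg.norm(Z-c,axis=1),np.degrees(np.arctan2(*(Z-c)[:,1::-1].T)))
print("knob",tri(L((397,175)),K((290,288))))
for n,a,b in(("L",(293,84),(362,390)),("M",(350,167),(295,305)),("S",(453,150),(150,288))): print(n,tri(L(b),K(a)))
E
```

```text
small [ 0.6813 -0.1424  0.0382] size 0.11591621538941622 0.08165987773128773 ang -12.666114755182486 -13.14334458227765
small [ 0.6801 -0.1423  0.045 ] size 0.11547319578698519 0.08334686519947289 ang -12.41402311719126 -12.391513321300613
[0.0417 0.0375 0.0367 0.0371] [0.0024 0.0041 0.0051 0.0003]
medium [ 0.547  -0.3547  0.0482] size 0.13360622719459733 0.0994996491472888 ang 10.935827910412575 10.894349613254793
medium [ 0.5465 -0.353   0.055 ] size 0.13249639682112013 0.09940747038943264 ang 11.363108671772652 11.004609602001766
[0.049  0.0488 0.0472 0.0479] [0.0011 0.0008 0.0031 0.0024]
large [ 0.4379 -0.1421  0.057 ] size 0.15439922930682573 0.1203193439458919 ang -3.7951737894950286 -3.1185326589725815
large [ 0.4377 -0.1403  0.065 ] size 0.15274243355729522 0.12085706716950413 ang -3.4423733932720686 -2.8706256826309806
[0.0587 0.058  0.0561 0.0553] [0.0057 0.0002 0.0002 0.0003]
dividers [[0.7512 0.3073 0.0526]
 [0.657  0.08   0.0513]
 [0.4287 0.1733 0.0491]
 [0.5198 0.4036 0.0513]] [0.5892 0.2411 0.0511]
[0.5889 0.24   0.054 ] [0.1756 0.1751 0.1739 0.1748] [  22.886   -67.213  -157.221   113.3556]
knob (array([0.5895, 0.2433, 0.084 ]), np.float64(0.0026167307866522935))
L (array([0.7243, 0.2477, 0.0675]), np.float64(0.0023621081914506153))
M (array([0.6713, 0.2117, 0.0597]), np.float64(0.0015457234822533379))
S (array([0.6817, 0.1462, 0.0583]), np.float64(0.0015006753888653847))
```

Request:
drive_tool:
  offset:
    - [-0.9,-0.24,0.2]
    - [-0.9,-0.24,0.2]
    - [-0.9,-0.24,0.2]
    - [-0.9,-0.24,0.2]
    - [-0.9,-0.24,0.2]
    - [-0.9,-0.24,0.2]
    - [-0.9,-0.24,0.2]
    - [-0.9,-0.24,0.2]
    - [-0.9,-0.24,0.2]
    - [-0.9,-0.24,0.2]
  turn:
    - [0,0,0]
    - [0,0,0]
    - [0,0,0]
    - [0,0,0]
    - [0,0,0]
    - [0,0,0]
    - [0,0,0]
    - [0,0,0]
    - [0,0,0]
    - [0,0,0]
  hand: [1,1,1,1,1,1,1,1,1,1]

```text
time_s: 1.35
position: [0.4915, 0.3072, 0.1507]
tool_rot: [[-0.943, 0.333, -0.001], [0.333, 0.943, -0.0], [0.001, -0.0, -1.0]]
ft_force: [0.0, 0.8, 0.5]
grip_width: 0.0855
gripper_force: 0.0
```

Request:
drive_tool:
  offset:
    - [-0.57,-0.147,0.06]
    - [-0.57,-0.147,0.06]
    - [-0.57,-0.147,0.06]
    - [-0.57,-0.147,0.06]
    - [-0.57,-0.147,0.06]
    - [0,0,0.41]
    - [0,0,0.41]
    - [0,0,0.41]
    - [0,0,0.41]
    - [0,0,0.41]
  turn:
    - [0,0,0]
    - [0,0,0]
    - [0,0,0]
    - [0,0,0]
    - [0,0,0]
    - [0,0,0]
    - [0,0,0]
    - [0,0,0]
    - [0,0,0]
    - [0,0,0]
  hand: [1,1,1,1,1,1,1,1,1,1]

```text
time_s: 2.6
position: [0.5881, 0.2426, 0.0562]
tool_rot: [[-0.943, 0.333, -0.0], [0.333, 0.943, -0.0], [0.0, -0.0, -1.0]]
ft_force: [-0.5, -0.3, 0.1]
grip_width: 0.0854
gripper_force: 0.0
```

Request:
drive_tool:
  offset:
    - [0,0,0]
    - [0,0,0]
    - [0,0,0]
    - [0,0,0]
    - [0,0,0]
    - [0,0,0]
    - [0,0,0]
    - [0,0,0]
    - [0,0,0]
    - [0,0,0]
  turn:
    - [0,0,0]
    - [0,0,0]
    - [0,0,0]
    - [0,0,0]
    - [0,0,0]
    - [0,0,0]
    - [0,0,0]
    - [0,0,0]
    - [0,0,0]
    - [0,0,0]
  hand: [0.5,0.4,0.4,0.4,0.4,0.4,0.4,0.4,0.4,0.4]
  newtons: 25

```text
time_s: 3.85
position: [0.5894, 0.244, 0.0586]
tool_rot: [[-0.943, 0.333, 0.004], [0.333, 0.943, 0.003], [-0.003, 0.004, -1.0]]
ft_force: [1.8, 7.7, -0.4]
grip_width: 0.0432
gripper_force: 29.6
```

Request:
drive_tool:
  offset:
    - [0,0.03,0]
    - [0,0,0]
    - [0,0,0]
    - [0,0,0]
    - [0,0,0]
    - [0,0,0]
    - [0,0,0]
    - [0,0,0]
    - [0,0,0]
    - [0,0,0]
  turn:
    - [0,0,0.3]
    - [0,0,0.6]
    - [0,0,1]
    - [0,0,1]
    - [0,0,1]
    - [0,0,1]
    - [0,0,1]
    - [0,0,1]
    - [0,0,1]
    - [0,0,1]
  hand: [0.4,0.4,0.4,0.4,0.4,0.4,0.4,0.4,0.4,0.4]

```text
time_s: 5.1
position: [0.5897, 0.2443, 0.0586]
tool_rot: [[-0.291, 0.957, 0.003], [0.957, 0.291, 0.002], [0.001, 0.004, -1.0]]
ft_force: [2.7, 5.4, 2.6]
grip_width: 0.043
gripper_force: 29.8
```

Request:
drive_tool:
  offset:
    - [0,0,0]
    - [0,0,0]
    - [0,0,0]
    - [0,0,0]
    - [0,0,0]
    - [0,0,0]
    - [0,0,0]
    - [0,0,0]
    - [0,0,0]
    - [0,0,0]
  turn:
    - [0,0,1]
    - [0,0,1]
    - [0,0,1]
    - [0,0,1]
    - [0,0,1]
    - [0,0,1]
    - [0,0,1]
    - [0,0,1]
    - [0,0,1]
    - [0,0,1]
  hand: [0.4,0.4,0.4,0.4,0.4,0.4,0.4,0.4,0.4,0.4]

```text
time_s: 6.35
position: [0.5902, 0.2442, 0.0586]
tool_rot: [[0.683, 0.73, 0.004], [0.73, -0.683, 0.002], [0.004, 0.002, -1.0]]
ft_force: [3.5, 3.9, 0.7]
grip_width: 0.0434
gripper_force: 29.7
```

Request:
drive_tool:
  offset:
    - [0,0,0]
    - [0,0,0]
    - [0,0,0]
    - [0,0,0]
    - [0,0,0]
    - [0,0,0]
    - [0,0,0]
    - [0,0,0]
    - [0,0,0]
    - [0,0,0]
  turn:
    - [0,0,1]
    - [0,0,1]
    - [0,0,1]
    - [0,0,1]
    - [0,0,1]
    - [0,0,0.8]
    - [0,0,0.6]
    - [0,0,0.4]
    - [0,0,0]
    - [0,0,0]
  hand: [0.4,0.4,0.4,0.4,0.4,0.4,0.4,0.4,0.4,0.4]

```text
time_s: 7.6
position: [0.5903, 0.2438, 0.0586]
tool_rot: [[0.994, 0.11, 0.005], [0.11, -0.994, 0.001], [0.005, -0.001, -1.0]]
ft_force: [4.4, 2.8, 1.2]
grip_width: 0.0433
gripper_force: 29.7
```

Request:
drive_tool:
  offset:
    - [0,0,0]
    - [0,0,0]
    - [0,0,0]
    - [0,0,0]
    - [0,0,0]
    - [0,0,0]
    - [0,0,-0.3]
    - [0,0,-0.9]
    - [0,0,-0.9]
    - [0,0,-0.9]
  turn:
    - [0,0,0.3]
    - [0,0,0.3]
    - [0,0,0]
    - [0,0,0]
    - [0,0,0]
    - [0,0,0]
    - [0,0,0]
    - [0,0,0]
    - [0,0,0]
    - [0,0,0]
  hand: [0.4,0.4,0.4,0.8,1,1,1,1,1,1]

```text
time_s: 8.85
position: [0.5887, 0.2434, 0.1795]
tool_rot: [[0.999, 0.048, 0.001], [0.048, -0.999, 0.0], [0.001, -0.0, -1.0]]
ft_force: [-0.4, -0.1, 0.3]
grip_width: 0.0853
gripper_force: 0.0
```

Request:
drive_tool:
  offset:
    - [-0.5,0.9,0]
    - [-0.5,0.9,0]
    - [-0.5,0.9,0]
    - [-0.5,0.9,0]
    - [-0.5,0.9,0]
    - [-0.5,0.9,0]
    - [-0.5,0.9,0]
    - [-0.5,0.9,0]
    - [0,0,0]
    - [0,0,0]
  turn:
    - [0,0,0]
    - [0,0,0]
    - [0,0,0]
    - [0,0,0]
    - [0,0,0]
    - [0,0,0]
    - [0,0,0]
    - [0,0,0]
    - [0,0,0]
    - [0,0,0]
  hand: [1,1,1,1,1,1,1,1,1,1]

```text
time_s: 10.1
position: [0.443, -0.0516, 0.1779]
tool_rot: [[0.999, 0.047, 0.001], [0.047, -0.999, -0.0], [0.001, 0.0, -1.0]]
ft_force: [-0.1, 0.3, 1.1]
grip_width: 0.0855
gripper_force: 0.0
```

```bash
python3 - <<'E'
from h import *
t=get_image("top");s=get_image("scene");cv2.imwrite("pics/t1.png",t);cv2.imwrite("pics/s1.png",s)
c=lambda a,x0,x1,y0,y1,k:cv2.resize(a[y0:y1,x0:x1],None,fx=k,fy=k,interpolation=cv2.INTER_CUBIC)
cv2.imwrite("pics/tk1.png",c(t,148,300,125,275,4)); cv2.imwrite("pics/sk1.png",c(s,340,530,170,305,4.2))
E
```

```text
(no output)
```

View pics/tk1.png

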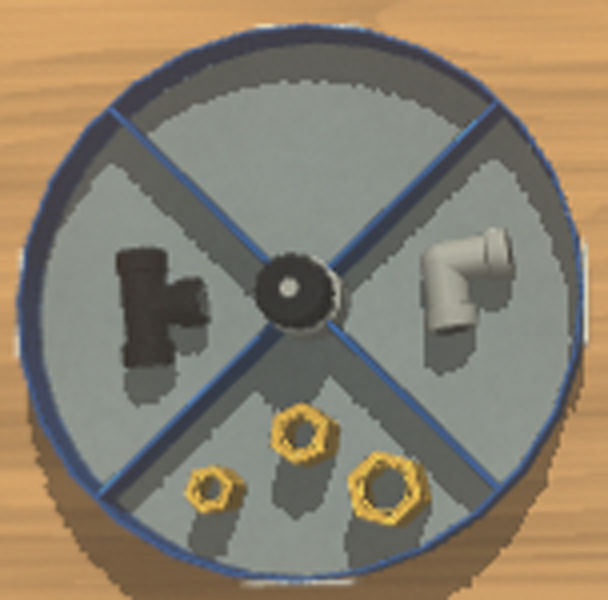

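View pics/sk1.png

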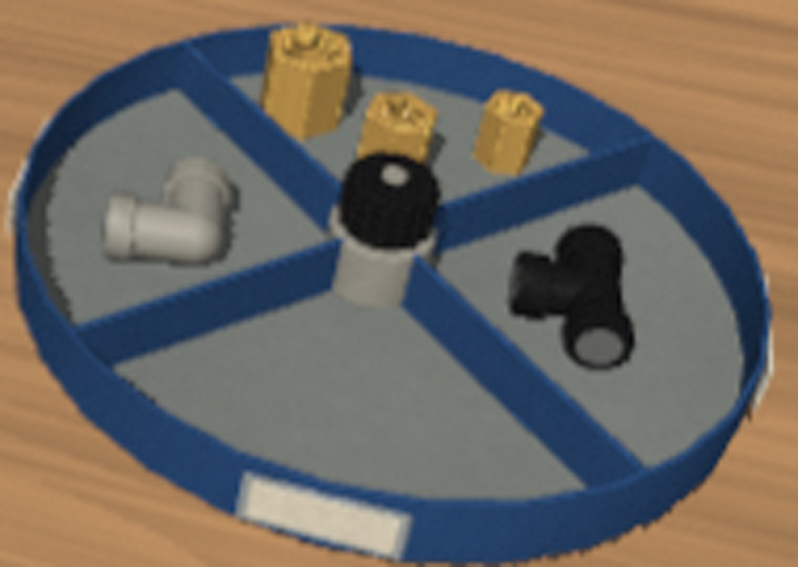

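The brass compartment now faces the robot. The coupling tops are at crop (211,490), (302,434) and (387,489), with the dividers on the diagonals. Next I'll measure the top faces.

```bash
cat > hexm.py <<'E'
from h import *
H={"S":.0576,"M":.0626,"L":.0686}; AF={"S":.027,"M":.034,"L":.042}
def hexes(t,seeds,thr):
    big=cv2.resize(t,None,fx=4,fy=4,interpolation=cv2.INTER_CUBIC); hsv=cv2.cvtColor(big,cv2.COLOR_BGR2HSV)
    m=((hsv[...,0]>14)&(hsv[...,0]<32)&(hsv[...,1]>110)&(hsv[...,2]>thr)).astype(np.uint8)
    cs,_=cv2.findContours(m,cv2.RETR_EXTERNAL,cv2.CHAIN_APPROX_NONE); out={}
    for n,p in seeds.items():
        q=(float(p[0]*4),float(p[1]*4)); c=[k for k in cs if cv2.contourArea(k)>300 and cv2.pointPolygonTest(k,q,True)>-8]
        if not c: print(n,"none"); continue
        c=max(c,key=cv2.contourArea)
        P=np.array([onz("top",((x+.5)/4-.5,(y+.5)/4-.5),H[n])[:2] for x,y in cv2.convexHull(c)[:,0]])
        M=cv2.moments((P*1e5).astype(np.int32)); ctr=np.array([M["m10"],M["m01"]])/M["m00"]/1e5
        a=np.radians(np.arange(0,180,1.)); d=P@np.c_[np.cos(a),np.sin(a)].T; w=d.max(0)-d.min(0)
        ph=np.degrees(np.angle((w*np.exp(6j*a)).sum()))/6; flat=(ph+30)%60
        out[n]=(ctr,flat); print(n,"ctr",ctr,"flat dir",flat,"AF",[w[int((flat+k)%180)].round(4) for k in(0,60,120)],"true",AF[n])
    return out
E
python3 - <<'E'
from hexm import *
t=cv2.imread("pics/t1.png"); K=lambda p:np.array(p)/4+[148,125]; L=lambda p:np.array(p)/4.2+[340,170]
for thr in(170,195,210): print(thr); hexes(t,{"S":K((211,490)),"M":K((302,434)),"L":K((387,489))},thr)
for n,a,b in(("L",(387,489),(310,46)),("M",(302,434),(400,112)),("S",(211,490),(515,107))): print(n,tri(L(b),K(a)))
Z=np.array([onz("top",K(a),.054) for a in((113,110),(497,103),(497,488),(103,495))]);c=Z.mean(0);print(c,np.degrees(np.arctan2(*(Z-c)[:,1::-1].T)))
E
```

```text
170
S ctr [0.5428 0.002 ] flat dir 59.11699706097488 AF [np.float64(1.4911), np.float64(1.5954), np.float64(0.8944)] true 0.027
M ctr [0.5422 0.002 ] flat dir 59.11699706097481 AF [np.float64(1.4839), np.float64(1.5878), np.float64(0.8901)] true 0.034
L ctr [0.5416 0.002 ] flat dir 59.11699706097488 AF [np.float64(1.4754), np.float64(1.5786), np.float64(0.885)] true 0.042
195
S ctr [0.4695 0.2972] flat dir 12.037370285272068 AF [np.float64(0.0259), np.float64(0.0251), np.float64(0.0258)] true 0.027
M ctr [0.5028 0.2407] flat dir 24.39595515736733 AF [np.float64(0.0322), np.float64(0.0319), np.float64(0.0324)] true 0.034
L ctr [0.4678 0.1867] flat dir 44.347775790521275 AF [np.float64(0.0398), np.float64(0.0415), np.float64(0.0408)] true 0.042
210
S none
M none
L ctr [0.4677 0.1867] flat dir 44.83675301835021 AF [np.float64(0.039), np.float64(0.0406), np.float64(0.0398)] true 0.042
L (array([0.4658, 0.1851, 0.066 ]), np.float64(0.0020126878425875947))
M (array([0.5012, 0.2393, 0.0596]), np.float64(0.0016485634555542554))
S (array([0.4677, 0.2966, 0.0547]), np.float64(0.0024077816562407825))
[0.5896 0.2407 0.054 ] [  45.2746  -44.7446 -135.1415  135.4433]
```

```bash
cat > plan.py <<'E'
from h import *
def leg(p0,y0,p1,y1,n):
    "constant row: offset o (tool), turn per row; world yaw y of tool x, tool z down"
    d=(np.array(p1)-p0)/.04; dy=(y1-y0)/n; A=np.zeros((2,2))
    for k in range(n):
        a=np.radians(y0+k*dy); A+=np.c_[[np.cos(a),np.sin(a)],[np.sin(a),-np.cos(a)]]
    o=np.linalg.solve(A,d[:2]); print("n",n,"offset",o.round(3),round(-d[2]/n,3),"turn",round(-dy/6,3))
def now():
    s=observe(); R=s["tool_rot"]; return s["position"],np.degrees(np.arctan2(R[1][0],R[0][0]))
E
python3 - <<'E'
from plan import *
p,y=now(); print(p,y)
leg(p,y,(.469,.298,.11),102,18)
S=(.469,.298,.026)
leg((.469,.298,.12),102,(.681,-.142,.12),77.5,15)
leg((.681,-.142,.12),77.5,(.502,.2415,.11),54.4,14)
leg((.502,.2415,.13),54.4,(.5468,-.354,.13),101,18)
leg((.5468,-.354,.13),101,(.467,.1875,.115),14.5,18)
leg((.467,.1875,.15),14.5,(.438,-.141,.15),86.8,14)
E
```

```text
[ 0.4431 -0.0511  0.1776] 2.7956286608415555
n 18 offset [ 0.446 -0.326] 0.094 turn -0.919
n 15 offset [-0.742  0.349] -0.0 turn 0.272
n 14 offset [ 0.507 -0.568] 0.018 turn 0.275
n 18 offset [-0.811  0.262] -0.0 turn -0.431
n 18 offset [ 0.658 -0.518] 0.021 turn 0.801
n 14 offset [-0.504  0.378] -0.0 turn -0.861
```

Request:
drive_tool:
  offset:
    - [0.446,-0.326,0.094]
    - [0.446,-0.326,0.094]
    - [0.446,-0.326,0.094]
    - [0.446,-0.326,0.094]
    - [0.446,-0.326,0.094]
    - [0.446,-0.326,0.094]
    - [0.446,-0.326,0.094]
    - [0.446,-0.326,0.094]
    - [0.446,-0.326,0.094]
    - [0.446,-0.326,0.094]
  turn:
    - [0,0,-0.919]
    - [0,0,-0.919]
    - [0,0,-0.919]
    - [0,0,-0.919]
    - [0,0,-0.919]
    - [0,0,-0.919]
    - [0,0,-0.919]
    - [0,0,-0.919]
    - [0,0,-0.919]
    - [0,0,-0.919]
  hand: [0.54,0.54,0.54,0.54,0.54,0.54,0.54,0.54,0.54,0.54]

```text
time_s: 11.45
position: [0.5369, 0.1407, 0.1395]
tool_rot: [[0.528, 0.849, -0.0], [0.849, -0.528, 0.0], [-0.0, -0.0, -1.0]]
ft_force: [-0.2, 0.3, -0.4]
grip_width: 0.0461
gripper_force: 0.0
```

Request:
drive_tool:
  offset:
    - [0.446,-0.326,0.094]
    - [0.446,-0.326,0.094]
    - [0.446,-0.326,0.094]
    - [0.446,-0.326,0.094]
    - [0.446,-0.326,0.094]
    - [0.446,-0.326,0.094]
    - [0.446,-0.326,0.094]
    - [0.446,-0.326,0.094]
    - [0,0,0]
    - [0,0,0]
  turn:
    - [0,0,-0.919]
    - [0,0,-0.919]
    - [0,0,-0.919]
    - [0,0,-0.919]
    - [0,0,-0.919]
    - [0,0,-0.919]
    - [0,0,-0.919]
    - [0,0,-0.919]
    - [0,0,0]
    - [0,0,0]
  hand: [0.54,0.54,0.54,0.54,0.54,0.54,0.54,0.54,0.54,0.54]

```text
time_s: 12.7
position: [0.4688, 0.2975, 0.1097]
tool_rot: [[-0.207, 0.978, 0.0], [0.978, 0.207, -0.0], [-0.0, 0.0, -1.0]]
ft_force: [1.0, 0.7, -0.2]
grip_width: 0.0465
gripper_force: 0.0
```

Request:
drive_tool:
  offset:
    - [0,0,0.35]
    - [0,0,0.4]
    - [0,0,0.4]
    - [0,0,0.4]
    - [0,0,0.35]
    - [0,0,0.19]
    - [0,0,0]
    - [0,0,0]
    - [0,0,0]
    - [0,0,0]
  turn:
    - [0,0,0]
    - [0,0,0]
    - [0,0,0]
    - [0,0,0]
    - [0,0,0]
    - [0,0,0]
    - [0,0,0]
    - [0,0,0]
    - [0,0,0]
    - [0,0,0]
  hand: [0.54,0.54,0.54,0.54,0.54,0.54,0.54,0.4,0.3,0.25]
  newtons: 25

```text
time_s: 13.95
position: [0.4689, 0.2973, 0.0266]
tool_rot: [[-0.208, 0.978, 0.001], [0.978, 0.208, 0.0], [0.0, 0.001, -1.0]]
ft_force: [-0.7, 0.9, 3.0]
grip_width: 0.0266
gripper_force: 25.0
```

Request:
drive_tool:
  offset:
    - [0,0,0]
    - [0,0,0]
    - [0,0,0]
    - [0,0,-0.1]
    - [0,0,-0.3]
    - [0,0,-0.5]
    - [0,0,-0.5]
    - [0,0,-0.5]
    - [0,0,-0.4]
    - [0,0,-0.1]
  turn:
    - [0,0,0]
    - [0,0,0]
    - [0,0,0]
    - [0,0,0]
    - [0,0,0]
    - [0,0,0]
    - [0,0,0]
    - [0,0,0]
    - [0,0,0]
    - [0,0,0]
  hand: [0.2,0.2,0.2,0.2,0.2,0.2,0.2,0.2,0.2,0.2]

```text
time_s: 15.2
position: [0.4688, 0.2973, 0.1234]
tool_rot: [[-0.208, 0.978, 0.002], [0.978, 0.208, 0.001], [0.0, 0.002, -1.0]]
ft_force: [0.6, 0.0, -0.5]
grip_width: 0.0264
gripper_force: 24.7
```

Request:
drive_tool:
  offset:
    - [-0.742,0.349,0]
    - [-0.742,0.349,0]
    - [-0.742,0.349,0]
    - [-0.742,0.349,0]
    - [-0.742,0.349,0]
    - [-0.742,0.349,0]
    - [-0.742,0.349,0]
    - [-0.742,0.349,0]
    - [-0.742,0.349,0]
    - [-0.742,0.349,0]
  turn:
    - [0,0,0.272]
    - [0,0,0.272]
    - [0,0,0.272]
    - [0,0,0.272]
    - [0,0,0.272]
    - [0,0,0.272]
    - [0,0,0.272]
    - [0,0,0.272]
    - [0,0,0.272]
    - [0,0,0.272]
  hand: [0.2,0.2,0.2,0.2,0.2,0.2,0.2,0.2,0.2,0.2]

```text
time_s: 16.45
position: [0.6312, 0.0126, 0.1215]
tool_rot: [[0.077, 0.997, -0.001], [0.997, -0.077, 0.0], [0.0, -0.001, -1.0]]
ft_force: [0.6, -0.5, -0.8]
grip_width: 0.0268
gripper_force: 24.7
```

Request:
drive_tool:
  offset:
    - [-0.742,0.349,0]
    - [-0.742,0.349,0]
    - [-0.742,0.349,0]
    - [-0.742,0.349,0]
    - [-0.742,0.349,0]
    - [0,0,0]
    - [0,0,0]
    - [0,0,0.3]
    - [0,0,0.5]
    - [0,0,0.2]
  turn:
    - [0,0,0.272]
    - [0,0,0.272]
    - [0,0,0.272]
    - [0,0,0.272]
    - [0,0,0.272]
    - [0,0,0]
    - [0,0,0]
    - [0,0,0]
    - [0,0,0]
    - [0,0,0]
  hand: [0.2,0.2,0.2,0.2,0.2,0.2,0.2,0.2,0.2,0.2]

```text
time_s: 17.7
position: [0.6799, -0.1415, 0.0802]
tool_rot: [[0.215, 0.977, -0.003], [0.977, -0.215, 0.001], [0.0, -0.003, -1.0]]
ft_force: [-0.6, 0.0, -0.2]
grip_width: 0.0266
gripper_force: 24.8
```

Request:
drive_tool:
  offset:
    - [0.02,0.02,0.3]
    - [0,0,0.35]
    - [0,0,0.35]
    - [0,0,0.3]
    - [0,0,0.2]
    - [0,0,0.12]
    - [0,0,0.08]
    - [0,0,0]
    - [0,0,0]
    - [0,0,0]
  turn:
    - [0,0,0]
    - [0,0,0]
    - [0,0,0]
    - [0,0,0]
    - [0,0,0]
    - [0,0,0]
    - [0,0,0]
    - [0,0,0]
    - [0,0,0]
    - [0,0,0]
  hand: [0.2,0.2,0.2,0.2,0.2,0.2,0.2,0.2,0.2,0.2]

```text
time_s: 18.95
position: [0.6818, -0.142, 0.0143]
tool_rot: [[0.216, 0.976, 0.0], [0.976, -0.216, -0.0], [-0.0, 0.001, -1.0]]
ft_force: [-1.1, -0.1, 0.1]
grip_width: 0.0265
gripper_force: 24.8
```

Request:
drive_tool:
  offset:
    - [0,0,0.03]
    - [0,0,0.03]
    - [0,0,0.02]
    - [0,0,0.015]
    - [0,0,0]
    - [0,0,0]
    - [0,0,0]
    - [0,0,0]
    - [0,0,0]
    - [0,0,0]
  turn:
    - [0,0,0]
    - [0,0,0]
    - [0,0,0]
    - [0,0,0]
    - [0,0,0]
    - [0,0,0]
    - [0,0,0]
    - [0,0,0]
    - [0,0,0]
    - [0,0,0]
  hand: [0.2,0.2,0.2,0.2,0.2,0.2,0.2,0.2,0.2,0.2]

```text
time_s: 20.2
position: [0.6817, -0.142, 0.0103]
tool_rot: [[0.216, 0.976, 0.0], [0.976, -0.216, -0.0], [-0.0, 0.0, -1.0]]
ft_force: [0.3, -0.1, -0.7]
grip_width: 0.0266
gripper_force: 24.8
```

Request:
drive_tool:
  offset:
    - [0,0,0.015]
    - [0,0,0.015]
    - [0,0,0.015]
    - [0,0,0.015]
    - [0,0,0.01]
    - [0,0,0]
    - [0,0,0]
    - [0,0,0]
    - [0,0,0]
    - [0,0,0]
  turn:
    - [0,0,0]
    - [0,0,0]
    - [0,0,0]
    - [0,0,0]
    - [0,0,0]
    - [0,0,0]
    - [0,0,0]
    - [0,0,0]
    - [0,0,0]
    - [0,0,0]
  hand: [0.2,0.2,0.2,0.2,0.2,0.2,0.2,0.2,0.2,0.2]

```text
time_s: 21.45
position: [0.6816, -0.142, 0.0086]
tool_rot: [[0.216, 0.976, 0.0], [0.976, -0.216, -0.0], [-0.0, 0.001, -1.0]]
ft_force: [-4.7, 1.6, 7.2]
grip_width: 0.0266
gripper_force: 25.8
```

Request:
drive_tool:
  offset:
    - [0,0,-0.015]
    - [0,0,0]
    - [0,0,0]
    - [0,0,0]
    - [0,0,-0.2]
    - [0,0,-0.4]
    - [0,0,-0.5]
    - [0,0,-0.6]
    - [0,0,-0.6]
    - [0,0,-0.5]
  turn:
    - [0,0,0]
    - [0,0,0]
    - [0,0,0]
    - [0,0,0]
    - [0,0,0]
    - [0,0,0]
    - [0,0,0]
    - [0,0,0]
    - [0,0,0]
    - [0,0,0]
  hand: [0.36,0.45,0.55,0.6,0.6,0.6,0.6,0.6,0.6,0.6]

```text
time_s: 22.7
position: [0.6819, -0.1421, 0.1226]
tool_rot: [[0.216, 0.976, 0.002], [0.976, -0.216, -0.001], [-0.0, 0.002, -1.0]]
ft_force: [-0.4, -0.3, -0.0]
grip_width: 0.0517
gripper_force: 0.0
```

Request:
drive_tool:
  offset:
    - [0.507,-0.568,0.018]
    - [0.507,-0.568,0.018]
    - [0.507,-0.568,0.018]
    - [0.507,-0.568,0.018]
    - [0.507,-0.568,0.018]
    - [0.507,-0.568,0.018]
    - [0.507,-0.568,0.018]
    - [0.507,-0.568,0.018]
    - [0.507,-0.568,0.018]
    - [0.507,-0.568,0.018]
  turn:
    - [0,0,0.275]
    - [0,0,0.275]
    - [0,0,0.275]
    - [0,0,0.275]
    - [0,0,0.275]
    - [0,0,0.275]
    - [0,0,0.275]
    - [0,0,0.275]
    - [0,0,0.275]
    - [0,0,0.275]
  hand: [0.6,0.6,0.6,0.6,0.6,0.6,0.6,0.6,0.6,0.6]

```text
time_s: 23.95
position: [0.5375, 0.1261, 0.1142]
tool_rot: [[0.486, 0.874, 0.002], [0.874, -0.486, 0.0], [0.001, 0.002, -1.0]]
ft_force: [-0.1, -0.4, 0.8]
grip_width: 0.0513
gripper_force: 0.0
```

Request:
drive_tool:
  offset:
    - [0.507,-0.568,0.018]
    - [0.507,-0.568,0.018]
    - [0.507,-0.568,0.018]
    - [0.507,-0.568,0.018]
    - [0,0,0]
    - [0,0,0]
    - [0,0,0]
    - [0,0,0]
    - [0,0,0]
    - [0,0,0]
  turn:
    - [0,0,0.275]
    - [0,0,0.275]
    - [0,0,0.275]
    - [0,0,0.275]
    - [0,0,0]
    - [0,0,0]
    - [0,0,0]
    - [0,0,0]
    - [0,0,0]
    - [0,0,0]
  hand: [0.6,0.6,0.6,0.6,0.6,0.6,0.6,0.6,0.6,0.6]

```text
time_s: 25.2
position: [0.5025, 0.2416, 0.11]
tool_rot: [[0.582, 0.813, -0.0], [0.813, -0.582, 0.0], [-0.0, -0.0, -1.0]]
ft_force: [-0.0, -0.1, 0.2]
grip_width: 0.0513
gripper_force: 0.0
```

```bash
python3 - <<'E'
from h import *
t=get_image("top");s=get_image("scene");cv2.imwrite("pics/t2.png",t)
c=lambda a,x0,x1,y0,y1,k:cv2.resize(a[y0:y1,x0:x1],None,fx=k,fy=k,interpolation=cv2.INTER_CUBIC)
A=c(t,335,405,125,205,5);B=c(s,200,290,185,255,4.4)
o=np.zeros((400,800,3),np.uint8);o[:400,:350]=A;o[:308,360:756]=B;cv2.imwrite("pics/p2.png",o)
E
```

```text
(no output)
```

View pics/p2.png

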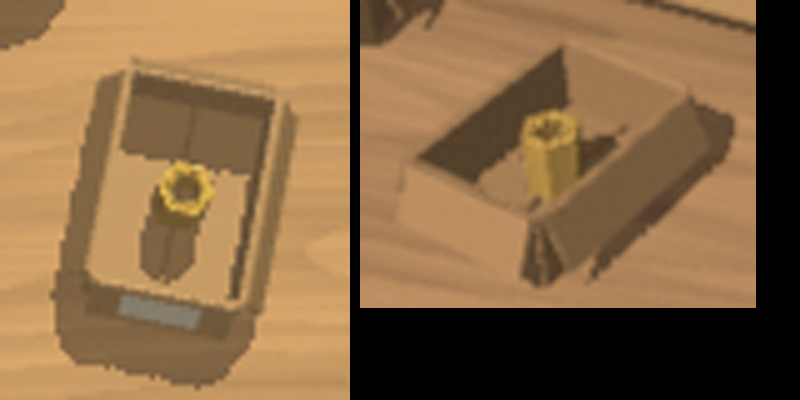

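The picture shows the small coupling upright in the middle of its carton, with its top at crop (187,187) and the rim centre at about (187,189). Next is the medium one.

Request:
drive_tool:
  offset:
    - [0,0,0.35]
    - [0,0,0.4]
    - [0,0,0.4]
    - [0,0,0.4]
    - [0,0,0.35]
    - [0,0,0.17]
    - [0,0,0]
    - [0,0,0]
    - [0,0,0]
    - [0,0,0]
  turn:
    - [0,0,0]
    - [0,0,0]
    - [0,0,0]
    - [0,0,0]
    - [0,0,0]
    - [0,0,0]
    - [0,0,0]
    - [0,0,0]
    - [0,0,0]
    - [0,0,0]
  hand: [0.6,0.6,0.6,0.6,0.6,0.6,0.6,0.5,0.4,0.33]
  newtons: 30

```text
time_s: 26.55
position: [0.5027, 0.2419, 0.0277]
tool_rot: [[0.582, 0.813, 0.001], [0.813, -0.582, 0.0], [0.001, 0.001, -1.0]]
ft_force: [-1.7, 0.4, 4.3]
grip_width: 0.0336
gripper_force: 30.1
```

Request:
drive_tool:
  offset:
    - [0,0,0]
    - [0,0,0]
    - [0,0,0]
    - [0,0,-0.1]
    - [0,0,-0.3]
    - [0,0,-0.5]
    - [0,0,-0.5]
    - [0,0,-0.5]
    - [0,0,-0.5]
    - [0,0,-0.2]
  turn:
    - [0,0,0]
    - [0,0,0]
    - [0,0,0]
    - [0,0,0]
    - [0,0,0]
    - [0,0,0]
    - [0,0,0]
    - [0,0,0]
    - [0,0,0]
    - [0,0,0]
  hand: [0.28,0.28,0.28,0.28,0.28,0.28,0.28,0.28,0.28,0.28]

```text
time_s: 27.8
position: [0.5028, 0.2418, 0.1326]
tool_rot: [[0.582, 0.813, 0.002], [0.813, -0.582, 0.0], [0.002, 0.001, -1.0]]
ft_force: [0.8, -0.8, -1.9]
grip_width: 0.0338
gripper_force: 30.0
```

Request:
drive_tool:
  offset:
    - [-0.811,0.262,0]
    - [-0.811,0.262,0]
    - [-0.811,0.262,0]
    - [-0.811,0.262,0]
    - [-0.811,0.262,0]
    - [-0.811,0.262,0]
    - [-0.811,0.262,0]
    - [-0.811,0.262,0]
    - [-0.811,0.262,0]
    - [-0.811,0.262,0]
  turn:
    - [0,0,-0.431]
    - [0,0,-0.431]
    - [0,0,-0.431]
    - [0,0,-0.431]
    - [0,0,-0.431]
    - [0,0,-0.431]
    - [0,0,-0.431]
    - [0,0,-0.431]
    - [0,0,-0.431]
    - [0,0,-0.431]
  hand: [0.28,0.28,0.28,0.28,0.28,0.28,0.28,0.28,0.28,0.28]

```text
time_s: 29.05
position: [0.4665, -0.0955, 0.1311]
tool_rot: [[0.168, 0.986, -0.0], [0.986, -0.168, 0.0], [0.0, -0.0, -1.0]]
ft_force: [0.2, -0.3, -0.5]
grip_width: 0.0338
gripper_force: 30.0
```

Request:
drive_tool:
  offset:
    - [-0.811,0.262,0]
    - [-0.811,0.262,0]
    - [-0.811,0.262,0]
    - [-0.811,0.262,0]
    - [-0.811,0.262,0]
    - [-0.811,0.262,0]
    - [-0.811,0.262,0]
    - [-0.811,0.262,0]
    - [0,0,0]
    - [0,0,0]
  turn:
    - [0,0,-0.431]
    - [0,0,-0.431]
    - [0,0,-0.431]
    - [0,0,-0.431]
    - [0,0,-0.431]
    - [0,0,-0.431]
    - [0,0,-0.431]
    - [0,0,-0.431]
    - [0,0,0]
    - [0,0,0]
  hand: [0.28,0.28,0.28,0.28,0.28,0.28,0.28,0.28,0.28,0.28]

```text
time_s: 30.3
position: [0.5467, -0.3528, 0.1307]
tool_rot: [[-0.19, 0.982, -0.001], [0.982, 0.19, 0.001], [0.001, -0.001, -1.0]]
ft_force: [0.7, -0.1, -0.9]
grip_width: 0.0337
gripper_force: 30.2
```

Request:
drive_tool:
  offset:
    - [-0.03,0,0.3]
    - [0,0,0.45]
    - [0,0,0.5]
    - [0,0,0.5]
    - [0,0,0.5]
    - [0,0,0.35]
    - [0,0,0.2]
    - [0,0,0.1]
    - [0,0,0]
    - [0,0,0]
  turn:
    - [0,0,0]
    - [0,0,0]
    - [0,0,0]
    - [0,0,0]
    - [0,0,0]
    - [0,0,0]
    - [0,0,0]
    - [0,0,0]
    - [0,0,0]
    - [0,0,0]
  hand: [0.28,0.28,0.28,0.28,0.28,0.28,0.28,0.28,0.28,0.28]

```text
time_s: 31.55
position: [0.5475, -0.3549, 0.0157]
tool_rot: [[-0.19, 0.982, 0.001], [0.982, 0.19, -0.001], [-0.001, 0.001, -1.0]]
ft_force: [-0.1, -0.2, -1.9]
grip_width: 0.0338
gripper_force: 30.2
```

Request:
drive_tool:
  offset:
    - [0,0,0.02]
    - [0,0,0.015]
    - [0,0,0.015]
    - [0,0,0.015]
    - [0,0,0.015]
    - [0,0,0]
    - [0,0,0]
    - [0,0,0]
    - [0,0,0]
    - [0,0,0]
  turn:
    - [0,0,0]
    - [0,0,0]
    - [0,0,0]
    - [0,0,0]
    - [0,0,0]
    - [0,0,0]
    - [0,0,0]
    - [0,0,0]
    - [0,0,0]
    - [0,0,0]
  hand: [0.28,0.28,0.28,0.28,0.28,0.28,0.28,0.28,0.28,0.28]

```text
time_s: 32.8
position: [0.5473, -0.3547, 0.012]
tool_rot: [[-0.19, 0.982, -0.0], [0.982, 0.19, 0.0], [0.0, -0.0, -1.0]]
ft_force: [1.1, -0.3, -1.0]
grip_width: 0.0335
gripper_force: 30.2
```

Request:
drive_tool:
  offset:
    - [0,0,0.015]
    - [0,0,0.015]
    - [0,0,0.015]
    - [0,0,0.015]
    - [0,0,0.015]
    - [0,0,0]
    - [0,0,0]
    - [0,0,0]
    - [0,0,0]
    - [0,0,0]
  turn:
    - [0,0,0]
    - [0,0,0]
    - [0,0,0]
    - [0,0,0]
    - [0,0,0]
    - [0,0,0]
    - [0,0,0]
    - [0,0,0]
    - [0,0,0]
    - [0,0,0]
  hand: [0.28,0.28,0.28,0.28,0.28,0.28,0.28,0.28,0.28,0.28]

```text
time_s: 34.05
position: [0.5473, -0.3547, 0.0098]
tool_rot: [[-0.19, 0.982, 0.0], [0.982, 0.19, -0.0], [-0.0, 0.0, -1.0]]
ft_force: [-2.6, 2.1, 5.4]
grip_width: 0.0338
gripper_force: 31.0
```

Request:
drive_tool:
  offset:
    - [0,0,-0.01]
    - [0,0,0]
    - [0,0,0]
    - [0,0,0]
    - [0,0,-0.2]
    - [0,0,-0.4]
    - [0,0,-0.6]
    - [0,0,-0.6]
    - [0,0,-0.6]
    - [0,0,-0.6]
  turn:
    - [0,0,0]
    - [0,0,0]
    - [0,0,0]
    - [0,0,0]
    - [0,0,0]
    - [0,0,0]
    - [0,0,0]
    - [0,0,0]
    - [0,0,0]
    - [0,0,0]
  hand: [0.43,0.5,0.6,0.62,0.62,0.62,0.62,0.62,0.62,0.62]

```text
time_s: 35.3
position: [0.5474, -0.3547, 0.1316]
tool_rot: [[-0.19, 0.982, 0.001], [0.982, 0.19, -0.001], [-0.001, 0.001, -1.0]]
ft_force: [0.8, 0.7, 0.2]
grip_width: 0.053
gripper_force: 0.0
```

Request:
drive_tool:
  offset:
    - [0.658,-0.518,0.021]
    - [0.658,-0.518,0.021]
    - [0.658,-0.518,0.021]
    - [0.658,-0.518,0.021]
    - [0.658,-0.518,0.021]
    - [0.658,-0.518,0.021]
    - [0.658,-0.518,0.021]
    - [0.658,-0.518,0.021]
    - [0.658,-0.518,0.021]
    - [0.658,-0.518,0.021]
  turn:
    - [0,0,0.801]
    - [0,0,0.801]
    - [0,0,0.801]
    - [0,0,0.801]
    - [0,0,0.801]
    - [0,0,0.801]
    - [0,0,0.801]
    - [0,0,0.801]
    - [0,0,0.801]
    - [0,0,0.801]
  hand: [0.62,0.62,0.62,0.62,0.62,0.62,0.62,0.62,0.62,0.62]

```text
time_s: 36.55
position: [0.3969, -0.0654, 0.1221]
tool_rot: [[0.606, 0.796, 0.002], [0.796, -0.606, -0.001], [0.0, 0.002, -1.0]]
ft_force: [-0.2, -0.9, 0.6]
grip_width: 0.0529
gripper_force: 0.0
```

Request:
drive_tool:
  offset:
    - [0.658,-0.518,0.021]
    - [0.658,-0.518,0.021]
    - [0.658,-0.518,0.021]
    - [0.658,-0.518,0.021]
    - [0.658,-0.518,0.021]
    - [0.658,-0.518,0.021]
    - [0.658,-0.518,0.021]
    - [0.658,-0.518,0.021]
    - [0,0,0]
    - [0,0,0]
  turn:
    - [0,0,0.801]
    - [0,0,0.801]
    - [0,0,0.801]
    - [0,0,0.801]
    - [0,0,0.801]
    - [0,0,0.801]
    - [0,0,0.801]
    - [0,0,0.801]
    - [0,0,0]
    - [0,0,0]
  hand: [0.62,0.62,0.62,0.62,0.62,0.62,0.62,0.62,0.62,0.62]

```text
time_s: 37.8
position: [0.468, 0.1867, 0.1148]
tool_rot: [[0.968, 0.25, 0.0], [0.25, -0.968, -0.0], [0.0, 0.0, -1.0]]
ft_force: [0.4, 0.1, 0.4]
grip_width: 0.0531
gripper_force: 0.0
```

```bash
python3 - <<'E'
from plan import *
print(now()); t=get_image("top");s=get_image("scene")
cv2.imwrite("pics/s3.png",s)
c=lambda a,x0,x1,y0,y1,k:cv2.resize(a[y0:y1,x0:x1],None,fx=k,fy=k,interpolation=cv2.INTER_CUBIC)
A=c(t,415,495,170,250,5);B=c(s,340,440,160,240,4)
o=np.zeros((400,800,3),np.uint8);o[:400,:400]=A;o[:320,400:800]=B;cv2.imwrite("pics/p3.png",o)
E
```

```text
(array([0.468 , 0.1867, 0.1148]), np.float64(14.492407831898017))
```

View pics/p3.png

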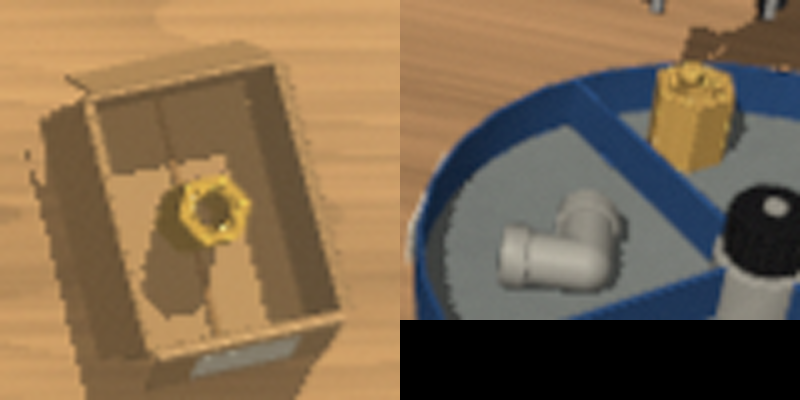

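The medium coupling is upright in the middle of its carton: top at crop (214,210), rim centre at (215,208). The large one stands undisturbed in the tray.

Request:
drive_tool:
  offset:
    - [0,0,0.35]
    - [0,0,0.4]
    - [0,0,0.4]
    - [0,0,0.4]
    - [0,0,0.35]
    - [0,0,0.2]
    - [0,0,0]
    - [0,0,0]
    - [0,0,0]
    - [0,0,0]
  turn:
    - [0,0,0]
    - [0,0,0]
    - [0,0,0]
    - [0,0,0]
    - [0,0,0]
    - [0,0,0]
    - [0,0,0]
    - [0,0,0]
    - [0,0,0]
    - [0,0,0]
  hand: [0.62,0.62,0.62,0.62,0.62,0.62,0.62,0.55,0.48,0.42]
  newtons: 35

```text
time_s: 39.15
position: [0.4685, 0.187, 0.0308]
tool_rot: [[0.968, 0.249, 0.001], [0.249, -0.968, 0.0], [0.001, 0.0, -1.0]]
ft_force: [-0.1, -0.8, 6.2]
grip_width: 0.0414
gripper_force: 34.9
```

Request:
drive_tool:
  offset:
    - [0,0,0]
    - [0,0,0]
    - [0,0,0]
    - [0,0,-0.1]
    - [0,0,-0.3]
    - [0,0,-0.5]
    - [0,0,-0.6]
    - [0,0,-0.6]
    - [0,0,-0.6]
    - [0,0,-0.3]
  turn:
    - [0,0,0]
    - [0,0,0]
    - [0,0,0]
    - [0,0,0]
    - [0,0,0]
    - [0,0,0]
    - [0,0,0]
    - [0,0,0]
    - [0,0,0]
    - [0,0,0]
  hand: [0.37,0.37,0.37,0.37,0.37,0.37,0.37,0.37,0.37,0.37]

```text
time_s: 40.4
position: [0.4684, 0.1871, 0.1518]
tool_rot: [[0.968, 0.25, 0.002], [0.25, -0.968, 0.0], [0.002, 0.0, -1.0]]
ft_force: [-0.2, 0.0, -2.4]
grip_width: 0.0413
gripper_force: 35.8
```

Request:
drive_tool:
  offset:
    - [-0.504,0.378,0]
    - [-0.504,0.378,0]
    - [-0.504,0.378,0]
    - [-0.504,0.378,0]
    - [-0.504,0.378,0]
    - [-0.504,0.378,0]
    - [-0.504,0.378,0]
    - [-0.504,0.378,0]
    - [-0.504,0.378,0]
    - [-0.504,0.378,0]
  turn:
    - [0,0,-0.861]
    - [0,0,-0.861]
    - [0,0,-0.861]
    - [0,0,-0.861]
    - [0,0,-0.861]
    - [0,0,-0.861]
    - [0,0,-0.861]
    - [0,0,-0.861]
    - [0,0,-0.861]
    - [0,0,-0.861]
  hand: [0.37,0.37,0.37,0.37,0.37,0.37,0.37,0.37,0.37,0.37]

```text
time_s: 41.65
position: [0.403, -0.0486, 0.1502]
tool_rot: [[0.403, 0.915, -0.001], [0.915, -0.403, 0.0], [0.0, -0.001, -1.0]]
ft_force: [1.1, -1.2, -1.7]
grip_width: 0.0418
gripper_force: 35.9
```

Request:
drive_tool:
  offset:
    - [-0.504,0.378,0]
    - [-0.504,0.378,0]
    - [-0.504,0.378,0]
    - [-0.504,0.378,0]
    - [0,0,0]
    - [0,0,0]
    - [0,0,0.3]
    - [0,0,0.4]
    - [0,0,0.3]
    - [0,0,0]
  turn:
    - [0,0,-0.861]
    - [0,0,-0.861]
    - [0,0,-0.861]
    - [0,0,-0.861]
    - [0,0,0]
    - [0,0,0]
    - [0,0,0]
    - [0,0,0]
    - [0,0,0]
    - [0,0,0]
  hand: [0.37,0.37,0.37,0.37,0.37,0.37,0.37,0.37,0.37,0.37]

```text
time_s: 42.9
position: [0.4383, -0.1411, 0.1093]
tool_rot: [[0.056, 0.998, -0.002], [0.998, -0.056, 0.001], [0.001, -0.002, -1.0]]
ft_force: [0.7, -0.2, -1.9]
grip_width: 0.0419
gripper_force: 35.9
```

Descend to z ≈ 0.017.

Request:
drive_tool:
  offset:
    - [0,0,0.3]
    - [0,0,0.4]
    - [0,0,0.45]
    - [0,0,0.45]
    - [0,0,0.35]
    - [0,0,0.2]
    - [0,0,0.12]
    - [0,0,0.02]
    - [0,0,0]
    - [0,0,0]
  turn:
    - [0,0,0]
    - [0,0,0]
    - [0,0,0]
    - [0,0,0]
    - [0,0,0]
    - [0,0,0]
    - [0,0,0]
    - [0,0,0]
    - [0,0,0]
    - [0,0,0]
  hand: [0.37,0.37,0.37,0.37,0.37,0.37,0.37,0.37,0.37,0.37]

```text
time_s: 44.15
position: [0.439, -0.1417, 0.0189]
tool_rot: [[0.056, 0.998, 0.001], [0.998, -0.056, -0.0], [-0.0, 0.001, -1.0]]
ft_force: [-0.5, 0.3, -2.4]
grip_width: 0.0417
gripper_force: 35.9
```

Request:
drive_tool:
  offset:
    - [0,0,0.015]
    - [0,0,0.015]
    - [0,0,0.015]
    - [0,0,0.015]
    - [0,0,0.015]
    - [0,0,0]
    - [0,0,0]
    - [0,0,0]
    - [0,0,0]
    - [0,0,0]
  turn:
    - [0,0,0]
    - [0,0,0]
    - [0,0,0]
    - [0,0,0]
    - [0,0,0]
    - [0,0,0]
    - [0,0,0]
    - [0,0,0]
    - [0,0,0]
    - [0,0,0]
  hand: [0.37,0.37,0.37,0.37,0.37,0.37,0.37,0.37,0.37,0.37]

```text
time_s: 45.4
position: [0.4388, -0.1416, 0.0157]
tool_rot: [[0.056, 0.998, 0.0], [0.998, -0.056, -0.0], [-0.0, 0.0, -1.0]]
ft_force: [-0.2, -0.4, -1.1]
grip_width: 0.0418
gripper_force: 35.9
```

Request:
drive_tool:
  offset:
    - [0,0,0.015]
    - [0,0,0.015]
    - [0,0,0.015]
    - [0,0,0.015]
    - [0,0,0.015]
    - [0,0,0.01]
    - [0,0,0]
    - [0,0,0]
    - [0,0,0]
    - [0,0,0]
  turn:
    - [0,0,0]
    - [0,0,0]
    - [0,0,0]
    - [0,0,0]
    - [0,0,0]
    - [0,0,0]
    - [0,0,0]
    - [0,0,0]
    - [0,0,0]
    - [0,0,0]
  hand: [0.37,0.37,0.37,0.37,0.37,0.37,0.37,0.37,0.37,0.37]

```text
time_s: 46.65
position: [0.4388, -0.1417, 0.0128]
tool_rot: [[0.056, 0.998, 0.0], [0.998, -0.056, -0.0], [-0.0, 0.0, -1.0]]
ft_force: [-1.9, 1.0, 7.3]
grip_width: 0.0415
gripper_force: 37.0
```

Contact. I'll release, rise and move aside.

Request:
drive_tool:
  offset:
    - [0,0,-0.01]
    - [0,0,0]
    - [0,0,0]
    - [0,0,0]
    - [0,0,-0.2]
    - [0,0,-0.4]
    - [0,0,-0.6]
    - [0,0,-0.7]
    - [0,0,-0.7]
    - [0,0,-0.7]
  turn:
    - [0,0,0]
    - [0,0,0]
    - [0,0,0]
    - [0,0,0]
    - [0,0,0]
    - [0,0,0]
    - [0,0,0]
    - [0,0,0]
    - [0,0,0]
    - [0,0,0]
  hand: [0.54,0.62,0.7,0.75,0.75,0.75,0.75,0.75,0.75,0.75]

```text
time_s: 47.9
position: [0.4387, -0.1415, 0.1461]
tool_rot: [[0.056, 0.998, 0.0], [0.998, -0.056, -0.0], [-0.0, 0.0, -1.0]]
ft_force: [0.6, 0.8, 0.0]
grip_width: 0.0637
gripper_force: 0.0
```

Request:
drive_tool:
  offset:
    - [0.8,0,-0.3]
    - [0.8,0,-0.3]
    - [0.8,0,-0.3]
    - [0.8,0,-0.3]
    - [0.8,0,-0.3]
    - [0.8,0,0]
    - [0.8,0,0]
    - [0.8,0,0]
    - [0.8,0,0]
    - [0,0,0]
  turn:
    - [0,0,0]
    - [0,0,0]
    - [0,0,0]
    - [0,0,0]
    - [0,0,0]
    - [0,0,0]
    - [0,0,0]
    - [0,0,0]
    - [0,0,0]
    - [0,0,0]
  hand: [0.75,0.75,0.75,0.75,0.75,0.75,0.75,0.75,0.75,0.75]

```text
time_s: 49.15
position: [0.4547, 0.1473, 0.205]
tool_rot: [[0.054, 0.999, 0.0], [0.999, -0.054, 0.0], [0.0, 0.0, -1.0]]
ft_force: [-0.3, -0.1, -0.5]
grip_width: 0.0638
gripper_force: 0.0
```

```bash
python3 - <<'E'
from h import *
t=get_image("top");s=get_image("scene")
c=lambda a,x0,x1,y0,y1,k:cv2.resize(a[y0:y1,x0:x1],None,fx=k,fy=k,interpolation=cv2.INTER_CUBIC)
A=c(t,335,495,130,305,2.5);B=c(s,150,330,130,250,2.2)
o=np.zeros((438,800,3),np.uint8);o[:A.shape[0],:400]=A;o[:B.shape[0],402:402+B.shape[1]]=B;cv2.imwrite("pics/p4.png",o)
E
```

```text
(no output)
```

View pics/p4.png

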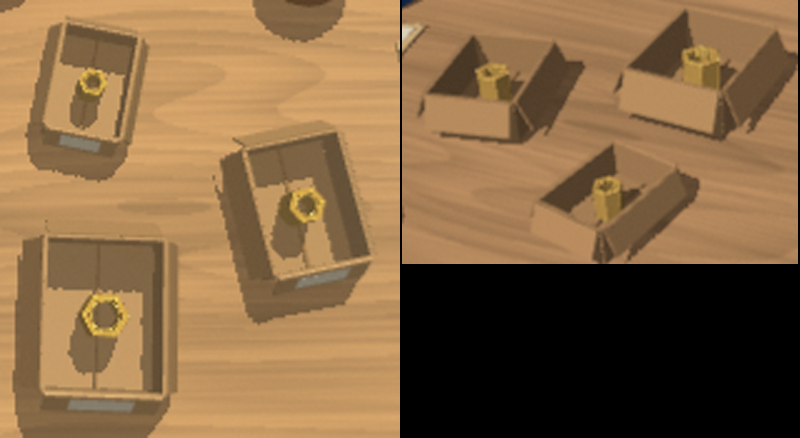

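All three stand upright in the middle of their cartons, with tops at crop (93,83), (306,205) and (105,315). I'm handing the job in.

```bash
python3 -c "
from rig import env
print(env.close_job())"
```

```text
the job is handed in; nothing more can be done
None
```

The job is handed in: I turned the brass compartment to the robot's side and set each coupling upright in the middle of its own-size carton, leaving the elbow and tee in the carousel, in about 49 s of the 109 s allowed; the judge's result was not shown.

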